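# Wedge a panel tight under a bench hold-down

## Robot

A 7-joint arm with a two-finger parallel gripper is mounted at the origin on the work surface; the furniture and walls round the work are solid. World frame = base frame: x ahead of the robot, y to its left, z up, the work surface at z = 0. Lengths are in m, angles in rad, forces in N, time in s.
With the tool pointing down it reaches from about 0.35 to 0.9 m from the base axis. Payload 19.9 kg.
Tool frame: the origin (TCP) lies on the centre line of the jaws, within the pads' length; the fingertips stand 19 mm ahead of it and the grasp point (between the pads) is the TCP; z points along the fingers, y is the line along which they close (so a half turn about z gives the same grasp; the last joint's range is limited). The gripper opens to 94 mm and grips with 3 to 60 N. Pads are 16 mm wide; open, the fingers measure 119 mm over their backs; the gripper's body (75 mm by 177 mm) begins 78 mm behind the grasp point.
Start: joints at [-1.272, 0.417, -0.01, 1.614, 0.005, 1.111, -0.053], TCP at [0.208, 0.589, 0.203] pointing down, gripper open.
Joint ranges: [-2.81, 2.81], [-0.39, 2.02], [-1.27, 1.25], [0.06, 2.57], [-1.19, 4.33], [0.19, 2], [-2.82, 2.82]. Speed limits (rad/s): [1.89, 1.89, 2.39, 2.39, 3.01, 3.01, 3.01].

## Interface

Orientations are given as a 3x3 rotation matrix whose columns are the frame's x, y, z axes.
In Python, from workcell import monitor, imaging, finish_job gives the robot as it stands.
- The arm moves only by the shell command python3 -m jog 'ROWS' [OPENING] [FORCE]. ROWS is a JSON object whose one key "moves" holds a list of rows, each an object of numbers: "tx", "ty", "tz": the shift along the world's x, y, z in m; "spin": the turn about the world's z in rad. A call has 1 to 8 rows; each row is the pose to reach, as a shift and turn from the pose commanded when the call began; what a row does not reach only later rows make up. A row lasts 1/12 s, in which the tool goes at most 41.7 mm and 7.16 degrees, less where a joint would pass 70% of its speed; a pose out of reach is approached as far as the arm can. A call with a gripper value outside its range is refused whole. OPENING is the finger opening in m, from 0 to 0.094, set as the call begins (- or left out, the last holds). The fingers move at their own pace and stop on an object; FORCE is the grip in N (left out, the last holds). Time passes only in rows, so rows that repeat a pose let the fingers close. It gives the time, the measured TCP pose, the force, the opening and the grip force at its end, in the units of the state.
- monitor.get_obs(): the state, without advancing time (a new reading comes with each control period).
- imaging.get_image(name): name is "side" or "top" or "wrist"; returns a dict with "color" (420x560x3 uint8, red, green, blue), "z_map" (420x560 float32, m along the optical axis (not along the pixel's ray), 0 where there is no reading), "fx", "fy", "cx", "cy" (pixels), "k1" (the pictures are not rectified: a ray, as slopes to the right and down, at radius r is drawn at 1 + k1 r^2 times it, then the intrinsics apply), "R" (3x3) and "t" (3): a world point X has camera coordinates R X + t; the wrist camera has in their place "tool_from_camera" (4x4, takes a point from camera to tool coordinates, whose origin is the TCP and whose axes are the flange's). Camera axes: x right, y down, z forward; pixel columns grow to the right and rows downward; lengths in m; the calibration is good to about 2 mm. A picture is of the moment at which its call begins: read the wrist's pose just before it.
- finish_job(): hands the job in; it is judged then, once.
The state is a dict: "time": time; "q": joint angles; "dq": joint speeds; "tau": joint torques, N m; "eef_pos": TCP position; "eef_rot": TCP orientation; "contact_force": force on the tool from outside, world axes, zero at the start; "wrist_torque": the same for the moment, N m; "opening": opening from 0.0 (shut) to 1.0 (fully open); "gripper_force": force on a finger pad.
Only numpy, scipy, OpenCV 4.12 (cv2) and the standard library are available. Lean on these libraries where they do the work, as an engineer would, in place of code of your own. Each camera call takes 0.05 s, during which the arm holds its last target. There are 200 camera calls.

## Task

Get the chipboard panel held down for sanding: push it squarely home against the end stop of the blue hold-down frame, then push the orange wedge, thin end first, in between the panel and the middle of the frame's black rubber bar until it is jammed tight, feeling the push so that you do not force it. Let go, with the wedge left tight and the panel still home, and leave the other things on the bench where they are.

Things in the scene. Friction and masses are not known exactly. Their poses are not given: they have to be found in the camera images.
- bridge: blue hold-down frame fixed to the bench. Origin: on the bench top (z = 0) straight below the rubber bar's middle; +x points away from the robot to the end stop (pushing direction), y along the bar. Side strips 10 mm high, inner edges at y = +-142 mm, carry 12 mm studs at x = 0, y = +-158 mm, tops at 94 mm; a cross-beam 30 x 350 x 16 mm on them holds the bar.
- bar_mid (a point): nominal middle of the round black rubber bar (16 mm thick, 216 mm long, along y), 31 mm above the bench. Its underside was set by hand, is not measured, and stands 28 to 33 mm above the bench (10 to 16 mm above the panel). It yields upward by spring, 8 N per mm, 6 mm at most. Tight: the wedge presses it with over 6 N; over 25 N between wedge and frame is forcing it.
- stop_face (a point): middle of the end stop's near face, 75 mm along the frame's +x from its origin, 10 mm above the bench; the stop is a blue rail across the frame, 14 mm high, lower than the panel, so the wedge's tip may pass over it.
- panel: loose chipboard panel, 162 (x) x 222 (y) x 17.4 mm, about 0.45 kg, flat on the bench under the bar; origin under its centre, +x edge towards the stop, near edge 81 mm to -x. It starts 20 to 40 mm short of the stop, a little askew. Home: far edge within 3 mm of the stop (origin then 6 mm to -x of the frame's origin), square within 0.03 rad.
- wedge: orange plastic wedge, 146 (x) x 40 (y) mm, 0.12 kg; origin under its middle, thin end +x, lying left or right of the frame. Flat underside; 5 mm thick at the tip, rising 1 in 7 over 110 mm to 20.7 mm, then a level 36 mm tail (grip across its 40 mm). To end on the panel, tip at least 20 mm beyond the bar, within 35 mm of the bar's middle and 0.2 rad of the frame's x.
- wedge_tip (a point): middle of the wedge's thin end, on its underside, 73 mm from its origin.
- wedge_tail (a point): middle of the wedge's blunt upright end face, 10 mm above its underside, 73 mm from its origin; can be pushed on. The wedge is slippery (friction about 0.3 to 0.4 on anything): to drive it takes a push of 0.7 to 1.2 times the load on the bar, up to 1.7 if the fingers also bear down, and it stays put when let go.
- sanding_block: brown cork sanding block, 61 x 101 x 30 mm; origin under its centre. A bystander; it may lie on either side of the frame.
- mug: pale mug, 90 mm tall; origin under its centre. A bystander.
- glue_bottle: white glue bottle with orange cap, 58 mm wide, 166 mm tall; origin under its centre. A bystander.
- edging_coil_1: coil of brown edging, 120 mm across, 22 mm high, lying flat; origin under its centre. A bystander.
Mind the look-alikes: they are no part of the job. Several things look just like the wedge: the one meant starts farthest from the robot's base.

How it is judged:
On the way, in this order (a step that is already met when the one before it is completed fails the run):
1. the panel is home against the stop, square to it (x of panel in the frame of bridge between -0.0095 and -0.002 m and angle between the x axis of panel and the x axis of bridge, either way round below 0.03 rad and height (world z) of panel below 0.005 m), for 0.2 s.
2. the wedge is jammed tight between the panel and the bar (all of step 1 and contact force between wedge and bridge above 6 N and contact force between wedge and panel above 4 N and y of wedge in the frame of bridge between -0.035 and 0.035 m and x of wedge_tip in the frame of bridge above 0.02 m and angle between the x axis of wedge and the x axis of bridge, either way round below 0.2 rad), for 0.2 s.
At the end, for the whole second after the job is handed in: Panel flat, within 3 mm of the stop, square to 0.03 rad; wedge at rest on the panel, tip 20 mm or more beyond the bar, within 35 mm of the bar's middle and 0.2 rad of the frame's x, pressing the bar with over 6 N and the panel with over 4 N (all of step 2 and linear speed of each of wedge, panel below 0.01 m/s); the robot touches nothing.
It fails at once if more than 25 N between the wedge and the frame (wedge forced) (contact force between wedge and bridge above 25 N).
It fails at once if a bystander (sanding block, mug, glue bottle, edging coil) moved more than 30 mm (distance of any of sanding_block, mug, glue_bottle, edging_coil_1 from where it was at the start of the episode above 0.03 m).
It also fails if it takes over 67 s, if anything falls off the work surface, if the arm or the gripper's body presses on something with over 40 N, if the wrist force passes 120 N, or if a joint passes its speed limit or range.

## Working session

There is one attempt and no reset: what is moved stays moved. The work goes in short steps, Python scripts to look and compute and a shell command to move; the robot and the scene stay as the last step left them, time stands still between calls to the robot, and variables do not carry over. Pictures are saved under pics/ and viewed, at most 10 in all, crops included, and the job is handed in when it is done.

```bash
mkdir -p pics
cat > h.py <<'E'
import numpy as np, cv2
from workcell import monitor, imaging
def ray(im,u,v):
    d=np.array([(u-im["cx"])/im["fx"],(v-im["cy"])/im["fy"]])
    s=d.copy()
    for _ in range(20): s=d/(1+im["k1"]*(s@s))
    return np.array([s[0],s[1],1.])
def cam(im,o=None):
    if "R" in im:
        R=np.array(im["R"]);t=np.array(im["t"]);return R.T,-R.T@t
    T=np.array(im["tool_from_camera"]);A=np.array(o["eef_rot"])
    return A@T[:3,:3],A@T[:3,3]+np.array(o["eef_pos"])
def onz(im,u,v,z,o=None):
    A,c=cam(im,o);d=A@ray(im,u,v);return c+d*(z-c[2])/d[2]
def depth_pts(im,o=None):
    """world xyz map"""
    h,w=im["z_map"].shape
    vv,uu=np.mgrid[:h,:w]
    d=np.stack([(uu-im["cx"])/im["fx"],(vv-im["cy"])/im["fy"]],-1);s=d.copy()
    for _ in range(20): s=d/(1+im["k1"]*(s**2).sum(-1,keepdims=True))
    P=np.concatenate([s,np.ones((h,w,1))],-1)*im["z_map"][...,None]
    A,c=cam(im,o);return P@A.T+c
def save(im,n): cv2.imwrite(f"pics/{n}.png",cv2.cvtColor(im["color"],cv2.COLOR_RGB2BGR))
E
python3 - <<'E'
from h import *
for n in("top","side"):
    im=imaging.get_image(n);save(im,n+"0");print(n,cam(im)[1],im["k1"],im["fx"])
E
```

```text
top [ 0.34380066 -0.08927463  1.31828773] -0.00947980684682234 392.230587240437
side [ 0.18969629 -1.11906972  0.7926166 ] -0.014078385636927246 420.4639815373415
```

View pics/top0.png

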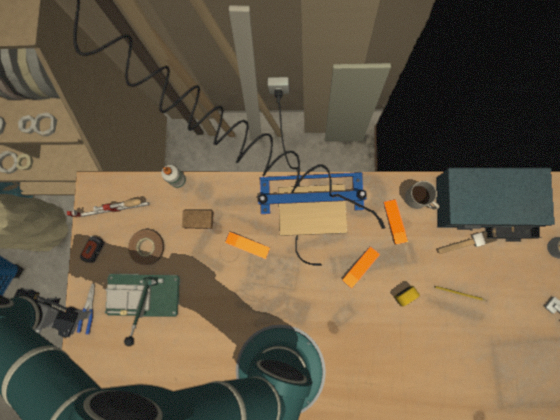

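View pics/side0.png

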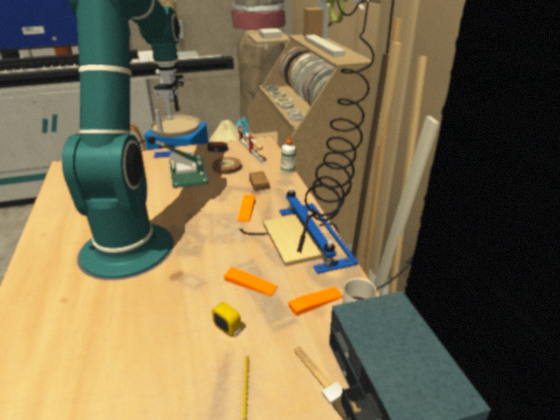

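Top view: orange wedge-like pieces are at (247,245), (361,267) and (396,222), with the base at about (281,370). The piece at (396,222) is farthest from the base, so it fits. The blue frame is around (313,195), with the panel at (313,218). Next I'll measure these and make an enlarged crop.

Run:
```python
from h import *
im=imaging.get_image("top");P=depth_pts(im);c=im["color"];hsv=cv2.cvtColor(c,cv2.COLOR_RGB2HSV)
np.set_printoptions(precision=4,suppress=True)
H,S,V=cv2.split(hsv)
m=((H>6)&(H<18)&(S>215)&(V>180)).astype(np.uint8)
n,l,st,ce=cv2.connectedComponentsWithStats(m)
for i in range(1,n):
    if st[i,4]<150: continue
    cn=cv2.findContours((l==i).astype(np.uint8),0,2)[0][0]
    bx=cv2.boxPoints(cv2.minAreaRect(cn))
    print("orange",st[i],ce[i]); 
    for b in bx: print("  ",b,onz(im,*b,0.012)[:2])
    q=P[l==i]; A=np.c_[q[:,:2],np.ones(len(q))]
    print("  centroid",np.median(q,0),"grad",np.linalg.lstsq(A,q[:,2],rcond=None)[0],np.percentile(q[:,2],[5,50,95]))
m=((H>100)&(H<125)&(S>150)&(V>60)).astype(np.uint8); m[:160]=0;m[240:]=0;m[:,:240]=0;m[:,390:]=0
q=P[m>0];print("blue",len(q)); 
for a,b in((.06,.2),(.02,.06),(-.01,.02)):
    k=q[(q[:,2]>a)&(q[:,2]<b)]; 
    if len(k)>5: print(a,b,len(k),k.min(0),k.max(0),cv2.minAreaRect(k[:,:2].astype(np.float32)))
# panel
m=((P[...,2]>.011)&(P[...,2]<.024)&(S<150)&(V>120)).astype(np.uint8);m[:160]=0;m[245:]=0;m[:,:270]=0;m[:,355:]=0
m=cv2.morphologyEx(m,cv2.MORPH_OPEN,np.ones((3,3)))
n,l,st,ce=cv2.connectedComponentsWithStats(m);i=1+np.argmax(st[1:,4]);print("panel",st[i],ce[i])
cn=cv2.findContours((l==i).astype(np.uint8),0,2)[0][0];print(cv2.approxPolyDP(cn,2,True)[:,0].tolist())
cr=cv2.resize(cv2.cvtColor(c,cv2.COLOR_RGB2BGR)[160:300,225:425],None,fx=4,fy=4,interpolation=cv2.INTER_CUBIC);cv2.imwrite("pics/crop.png",cr)
```

```text
orange [385 200  19  35 366] [393.8087 217.0874]
   [383.9614 202.2908] [ 0.5503 -0.3376]
   [394.9406 199.2166] [ 0.5608 -0.3737]
   [404.1528 232.1172] [ 0.4518 -0.4014]
   [393.1736 235.1914] [ 0.4413 -0.3658]
  centroid [ 0.5009 -0.3685  0.0124] grad [-1.0868  3.4942  1.8473] [0.0042 0.0124 0.0202]
orange [350 248  28  31 342] [363.6374 262.7924]
   [349.137  271.3014] [ 0.3214 -0.2223]
   [369.1179 246.6192] [ 0.4028 -0.2875]
   [377.9781 253.7918] [ 0.3798 -0.3159]
   [357.9973 278.474 ] [ 0.2988 -0.2508]
  centroid [ 0.3493 -0.2699  0.0122] grad [-0.1035  0.0932  0.0735] [0.0039 0.0122 0.0204]
blue 1004
0.06 0.2 609 [ 0.5368 -0.2456  0.06  ] [0.578  0.05   0.1279] ((0.5575330853462219, -0.09711293876171112), (0.027041548863053322, 0.2959344685077667), 2.92844295501709)
-0.01 0.02 385 [ 0.5141 -0.2661  0.0018] [0.6496 0.075  0.0188] ((0.5818730592727661, -0.09609691798686981), (0.11957017332315445, 0.33820295333862305), 2.991873025894165)
panel [ 279  201   68   34 2067] [312.5041 217.7615]
[[345, 203], [335, 201], [279, 204], [279, 219], [282, 225], [280, 234], [283, 231], [284, 234], [315, 233], [318, 229], [319, 233], [346, 232], [345, 212], [342, 211]]
```

View pics/crop.png

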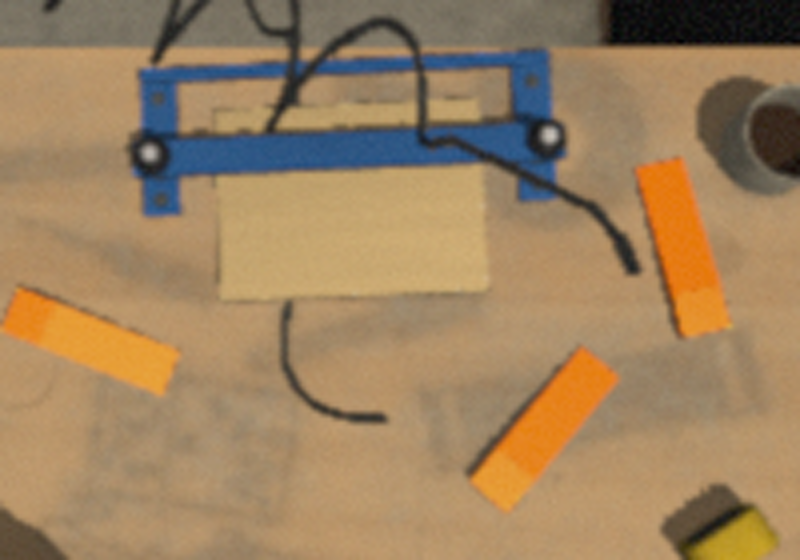

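The enlarged crop confirms the choice: the farthest wedge is at crop (685,245). Its lighter level tail, at (705,312), faces the robot, and its thin end points away. The stud tops are at crop (150,152) and (550,133), and a black hose crosses the beam, so I'll check its height. Now I'll refine the poses.

Run:
```python
from h import *
np.set_printoptions(precision=4,suppress=True)
im=imaging.get_image("top");P=depth_pts(im);c=im["color"];H,S,V=cv2.split(cv2.cvtColor(c,cv2.COLOR_RGB2HSV))
m=((H>4)&(H<24)&(S>190)&(V>180)).astype(np.uint8);m[:195]=0;m[250:]=0;m[:,:380]=0;m[:,412:]=0
cn=max(cv2.findContours(m,0,2)[0],key=cv2.contourArea)
r=cv2.minAreaRect(cn);print(r)
for b in cv2.boxPoints(r): print(b,onz(im,*b,0.01)[:2])
q=P[m>0];q=q[(q[:,2]>.002)&(q[:,2]<.03)];A=np.c_[q[:,:2],np.ones(len(q))];print(np.linalg.lstsq(A,q[:,2],rcond=None)[0])
# stud tops: white dots
for (u0,v0) in ((262,198),(362,193)):
    w=V[v0-5:v0+6,u0-5:u0+6].astype(float)*(S[v0-5:v0+6,u0-5:u0+6]<90); w[w<110]=0
    yy,xx=np.mgrid[v0-5:v0+6,u0-5:u0+6];u=(w*xx).sum()/w.sum();v=(w*yy).sum()/w.sum();print("stud",u,v,onz(im,u,v,.094), P[int(round(v)),int(round(u))])
# panel corners near edge, side edges
for u,v in ((280.5,234.7),(347,232.5),(279,204),(345.5,201),(278.5,187.5),(344.5,184.5)): print("panel",onz(im,u,v,.0174)[:2])
# stop rail near edge
# dark hose heights
for x,y in ((380,20),(415,60),(425,138),(470,150),(590,205),(632,262),(285,330),(310,395),(370,417),(290,90)):
    u,v=225+x//4,160+y//4;k=P[v-1:v+2,u-1:u+2].reshape(-1,3);print("hose",x,y,k[k[:,2].argmax()],V[v,u])
k=np.argwhere((V<70)&(P[...,2]>.1)&(P[...,0]>.3)&(P[...,0]<.7)&(abs(P[...,1]+.1)<.4)); print(len(k)); q=P[k[:,0],k[:,1]];print(q[::max(1,len(q)//15)])
```

```text
((395.2735900878906, 221.20751953125), (43.40593719482422, 11.950368881225586), 74.05460357666016)
[383.5661 201.9811] [ 0.5516 -0.3367]
[395.0566 198.6981] [ 0.5629 -0.3745]
[406.9811 240.4339] [ 0.4248 -0.4104]
[395.4906 243.7169] [ 0.4136 -0.3732]
[-0.1164 -0.0243  0.0613]
stud 260.58349628470864 198.84943292921392 [0.5456 0.0643 0.094 ] [0.5463 0.0638 0.0872]
stud 363.085650098287 193.42712721145745 [ 0.5649 -0.2581  0.094 ] [ 0.5667 -0.2581  0.0918]
panel [0.4378 0.0042]
panel [ 0.4479 -0.2152]
panel [0.5411 0.0111]
panel [ 0.5528 -0.2106]
panel [0.5975 0.0139]
panel [ 0.6087 -0.2074]
hose 380 20 [ 0.6351 -0.1184  0.1638] 48
hose 415 60 [ 0.6174 -0.1505  0.1207] 89
hose 425 138 [ 0.552  -0.159   0.1357] 71
hose 470 150 [ 0.5453 -0.1902  0.1576] 53
hose 590 205 [ 0.4977 -0.2648  0.2032] 43
hose 632 262 [ 0.4631 -0.3038  0.1549] 59
hose 285 330 [ 0.4144 -0.0476  0.0149] 96
hose 310 395 [ 0.3583 -0.0686  0.0457] 145
hose 370 417 [ 0.3433 -0.1188  0.0952] 58
hose 290 90 [ 0.5884 -0.0561  0.1667] 43
2066
[[ 0.3438 -0.0893  1.3183]
 [ 0.6976 -0.4423  0.7227]
 [ 0.6997 -0.4746  0.7011]
 [ 0.6988 -0.455   0.6883]
 [ 0.3438 -0.0893  1.3183]
 [ 0.6995 -0.4881  0.6638]
 [ 0.6982 -0.4452  0.6472]
 [ 0.6986 -0.4928  0.6346]
 [ 0.6989 -0.4838  0.6159]
 [ 0.6988 -0.4464  0.5977]
 [ 0.6999 -0.4441  0.54  ]
 [ 0.3438 -0.0893  1.3183]
 [ 0.6913 -0.0196  0.1309]
 [ 0.6363 -0.134   0.1467]
 [ 0.5349 -0.204   0.1663]
 [ 0.3438 -0.0893  1.3183]]
```

Run:
```python
from h import *
np.set_printoptions(precision=3,suppress=True)
for n in("top","side"):
    im=imaging.get_image(n);P=depth_pts(im);V=im["color"].max(-1)
    for nm,lo,hi in(("low",(.28,-.2),(.45,.03)),("hose",(.42,-.4),(.72,.1))):
        k=(V<95)&(P[...,0]>lo[0])&(P[...,0]<hi[0])&(P[...,1]>lo[1])&(P[...,1]<hi[1])&(P[...,2]>(.01 if nm=="low" else .125))&(P[...,2]<.5)
        uv=np.argwhere(k);q=P[k];s=max(1,len(q)//18);o=np.argsort(uv[:,0],kind="stable")
        print(n,nm,len(q));print(np.c_[uv[:,::-1],q][o][::s])
    if n=="side": cv2.imwrite("pics/side1.png",cv2.resize(cv2.cvtColor(im["color"],cv2.COLOR_RGB2BGR)[140:320,220:370],None,fx=4,fy=3.3,interpolation=cv2.INTER_CUBIC))
```

```text
top low 43
[[296.    237.      0.431  -0.047   0.013]
 [296.    243.      0.411  -0.048   0.01 ]
 [296.    247.      0.398  -0.048   0.015]
 [296.    249.      0.391  -0.048   0.014]
 [296.    251.      0.384  -0.048   0.022]
 [297.    252.      0.381  -0.052   0.02 ]
 [297.    254.      0.375  -0.052   0.025]
 [298.    255.      0.371  -0.055   0.028]
 [299.    256.      0.368  -0.059   0.032]
 [300.    258.      0.362  -0.062   0.038]
 [302.    260.      0.355  -0.069   0.048]
 [303.    261.      0.352  -0.072   0.048]
 [305.    261.      0.352  -0.078   0.062]
 [306.    262.      0.349  -0.082   0.068]
 [308.    262.      0.349  -0.088   0.069]
 [308.    263.      0.346  -0.088   0.07 ]
 [310.    263.      0.346  -0.094   0.073]
 [312.    264.      0.343  -0.101   0.078]
 [314.    264.      0.343  -0.107   0.083]
 [316.    264.      0.343  -0.113   0.089]
 [318.    264.      0.343  -0.119   0.095]
 [320.    264.      0.343  -0.125   0.098]]
top hose 418
[[253.    140.      0.719   0.085   0.155]
 [249.    145.      0.704   0.097   0.154]
 [290.    152.      0.689  -0.029   0.127]

[... 918 characters left out ...]
14   0.145]
 [331.    179.      0.67    0.005   0.14 ]
 [339.    183.      0.689  -0.019   0.135]
 [313.    185.      0.587  -0.053   0.162]
 [312.    186.      0.582  -0.057   0.161]
 [313.    187.      0.585  -0.059   0.158]
 [334.    188.      0.635  -0.104   0.171]
 [334.    191.      0.633  -0.111   0.165]
 [339.    196.      0.641  -0.13    0.158]
 [339.    203.      0.638  -0.143   0.141]
 [315.    211.      0.547  -0.185   0.155]
 [312.    215.      0.519  -0.239   0.181]
 [308.    220.      0.492  -0.282   0.197]
 [306.    226.      0.486  -0.287   0.183]
 [303.    235.      0.474  -0.3     0.167]
 [303.    241.      0.473  -0.303   0.15 ]
 [299.    248.      0.46   -0.311   0.136]]
```

View pics/side1.png

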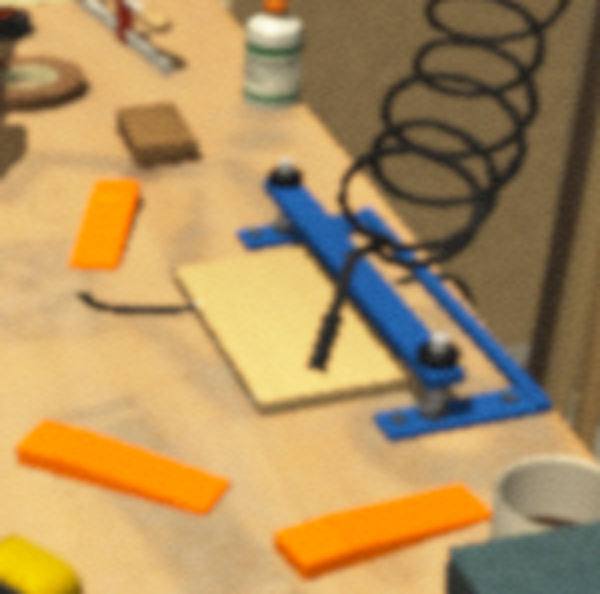

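The side view agrees with the top view: a springy hose hangs over the beam, its end at about (.46,-.31,.14). A thin cable end rises near the panel's near edge, about (.34,-.12,.10). I'll keep clear of both. Estimates so far:

| Item | Position (m) | Yaw (rad) |
|---|---|---|
| Frame | (.551,-.097) | .06 |
| Panel near-edge middle | (.443,-.105) | – |
| Wedge tail | (.419,-.392) | .257 |

First move: raise the tool and go over.

```bash
python3 -c "
from h import *
o=monitor.get_obs();print(np.round(o['eef_rot'],3),o['eef_pos'],o['time'])"
python3 -m jog '{"moves":[{"tz":0.04},{"tx":0.01,"ty":-0.02,"tz":0.07},{"tx":0.02,"ty":-0.05,"tz":0.09},{"tx":0.03,"ty":-0.09,"tz":0.09},{"tx":0.04,"ty":-0.13,"tz":0.09},{"tx":0.05,"ty":-0.17,"tz":0.09},{"tx":0.06,"ty":-0.21,"tz":0.09},{"tx":0.07,"ty":-0.25,"tz":0.09}]}' 0
```

```text
[[-0.943  0.333 -0.   ]
 [ 0.333  0.943 -0.   ]
 [-0.    -0.    -1.   ]] [0.2082283  0.5891396  0.20283273] 0.3invalid input at $.moves[0]: expected keys tx, ty, tz, spin
```

```bash
python3 -m jog '{"moves":[{"tx":0,"ty":0,"tz":0.04,"spin":0.05},{"tx":0.01,"ty":-0.02,"tz":0.07,"spin":0.1},{"tx":0.02,"ty":-0.05,"tz":0.09,"spin":0.15},{"tx":0.03,"ty":-0.09,"tz":0.09,"spin":0.2},{"tx":0.04,"ty":-0.13,"tz":0.09,"spin":0.25},{"tx":0.05,"ty":-0.17,"tz":0.09,"spin":0.3},{"tx":0.06,"ty":-0.21,"tz":0.09,"spin":0.35},{"tx":0.07,"ty":-0.25,"tz":0.09,"spin":0.4}]}' 0
python3 -m jog '{"moves":[{"tx":0.02,"ty":-0.035,"tz":0,"spin":0},{"tx":0.04,"ty":-0.07,"tz":0,"spin":0},{"tx":0.05,"ty":-0.11,"tz":0,"spin":0},{"tx":0.06,"ty":-0.15,"tz":0,"spin":0},{"tx":0.07,"ty":-0.19,"tz":0,"spin":0},{"tx":0.08,"ty":-0.23,"tz":0,"spin":0},{"tx":0.09,"ty":-0.27,"tz":0,"spin":0},{"tx":0.1,"ty":-0.31,"tz":0,"spin":0}]}'
```

```text
time: 0.97
eef_pos: [0.2784, 0.3372, 0.293]
eef_rot: [[-0.998, -0.063, 0.0], [-0.063, 0.998, 0.0], [-0.0, 0.0, -1.0]]
contact_force: [1.6, -0.3, -0.9]
opening: 0.466
gripper_force: 0.0
time: 1.63
eef_pos: [0.3782, 0.0272, 0.2932]
eef_rot: [[-0.998, -0.06, 0.001], [-0.06, 0.998, 0.001], [-0.001, 0.001, -1.0]]
contact_force: [1.9, 1.1, -0.2]
opening: 0.005
gripper_force: 0.0
```

```bash
python3 -m jog '{"moves":[{"tx":0.005,"ty":-0.035,"tz":0,"spin":0},{"tx":0.01,"ty":-0.07,"tz":0,"spin":0},{"tx":0.012,"ty":-0.1,"tz":0,"spin":0},{"tx":0.017,"ty":-0.134,"tz":0,"spin":0},{"tx":0.022,"ty":-0.134,"tz":0,"spin":0},{"tx":0.022,"ty":-0.134,"tz":0,"spin":0}]}'
python3 - <<'E'
from h import *
o=monitor.get_obs();im=imaging.get_image("wrist");save(im,"w0");print(cam(im,o)[1],o["eef_pos"])
import pickle;pickle.dump((im,o),open("w0.pkl","wb"))
E
```

```text
time: 2.13
eef_pos: [0.4007, -0.1059, 0.2931]
eef_rot: [[-0.998, -0.057, 0.0], [-0.057, 0.998, -0.0], [-0.0, -0.0, -1.0]]
contact_force: [0.7, 0.8, -0.1]
opening: 0.003
gripper_force: 0.0
[ 0.31585703 -0.10976861  0.47513721] [ 0.40066395 -0.10589948  0.29312357]
```

View pics/w0.png

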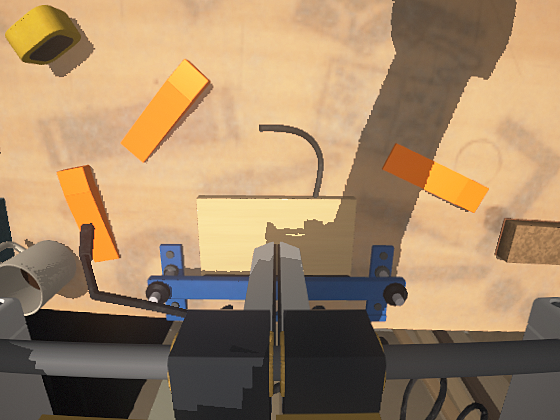

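The wrist view shows the panel's near edge at row ~197, columns 198–354, and the frame strips at (171,258) and (382,258). The far wedge's tail is at (75,172). The cable end curves around (320,165)–(262,128), and the hose end is at (87,230). Next I'll refine from this view.

Run:
```python
from h import *
import pickle
np.set_printoptions(precision=4,suppress=True)
im,o=pickle.load(open("w0.pkl","rb"));P=depth_pts(im,o);H,S,V=cv2.split(cv2.cvtColor(im["color"],cv2.COLOR_RGB2HSV))
# panel near edge via depth: rows where z jumps above .009, cols 203..350
pts=[]
for u in range(204,310,4):
    z=P[150:235,u,2];k=np.argmax(z>.012);pts.append(onz(im,u,150+k-.5,.0174,o)[:2])
pts=np.array(pts);f=np.polyfit(pts[:,1],pts[:,0],1);print("panel edge x=",f,"yaw",-np.arctan(f[0]),"at y=-.105",np.polyval(f,-.105),"std",np.std(pts[:,0]-np.polyval(f,pts[:,1])))
for v in(205,215,222): 
    z=P[v,:,2];k=np.where((z>.012)&(z<.024)&(np.arange(560)>185)&(np.arange(560)<370))[0];print("panel sides",onz(im,k[0]-.5,v,.0174,o)[:2],onz(im,k[-1]+.5,v,.0174,o)[:2])
# strips
m=((H>100)&(H<125)&(S>120)&(P[...,2]<.016)&(P[...,2]>.003)).astype(np.uint8)
C=[]
for lo,hi in((150,190),(362,400)):
    mm=np.zeros_like(m);mm[240:272,lo:hi]=m[240:272,lo:hi]
    ys,xs=np.where(mm);top=ys.min()
    for v in(248,253,258,264):
        k=xs[ys==v];
        if len(k): print("strip",v,onz(im,k.min()-.5,v,.01,o)[:2],onz(im,k.max()+.5,v,.01,o)[:2])
    c=[np.median(xs),top-.5];print("near end",onz(im,*c,.01,o)[:2])
# beam near edge (z=?)
k=((H>100)&(H<125)&(S>120)&(P[...,2]>.07));k[:265]=0;k[310:]=0;print("beam z",np.percentile(P[k][:,2],[10,50,90]))
pt=[]
for u in list(range(195,245,4))+list(range(310,370,4)):
    r=np.where(k[:,u])[0]
    if len(r): q=P[r[0]:r[0]+3,u]; pt.append(onz(im,u,r[0]-.5,np.median(P[k][:,2]),o)[:2])
pt=np.array(pt);f=np.polyfit(pt[:,1],pt[:,0],1);print("beam near edge",f,"yaw",-np.arctan(f[0]),np.polyval(f,-.097))
# wedge
m=((H>4)&(H<24)&(S>170)&(V>150)).astype(np.uint8);m[:155]=0;m[270:]=0;m[:,130:]=0
cn=max(cv2.findContours(m,0,2)[0],key=cv2.contourArea);a=cv2.approxPolyDP(cn,3,True)[:,0]
for p in a: print("wedge",p,onz(im,*p,.0207,o)[:2],onz(im,*p,.005,o)[:2])
```

```text
panel edge x= [-0.065   0.4316] yaw 0.0649374847435625 at y=-.105 0.43839265427769103 std 0.01150864752545286
panel sides [ 0.4596 -0.2128] [0.4467 0.0096]
panel sides [ 0.4743 -0.213 ] [0.4613 0.01  ]
panel sides [ 0.4847 -0.2117] [0.4718 0.0099]
strip 248 [ 0.5317 -0.2703] [ 0.5299 -0.2419]
strip 253 [ 0.5397 -0.2692] [ 0.5378 -0.2407]
strip 258 [ 0.5479 -0.2696] [ 0.5459 -0.2394]
strip 264 [ 0.5577 -0.2685] [ 0.5558 -0.2397]
near end [ 0.5266 -0.2545]
strip 248 [0.5128 0.0526] [0.5117 0.0736]
strip 253 [0.5211 0.0478] [0.5197 0.0749]
strip 258 [0.5294 0.0445] [0.5279 0.0747]
strip 264 [0.5393 0.0444] [0.5378 0.0748]
near end [0.5086 0.0558]
beam z [0.0701 0.2267 0.4751]
beam near edge [-0.0606  0.4532] yaw 0.060510397849765925 0.45909790890931623
wedge [ 58 171] [ 0.4208 -0.4047] [ 0.4244 -0.4149]
wedge [ 80 230] [ 0.5062 -0.3824] [ 0.5127 -0.3918]
wedge [ 83 223] [ 0.4951 -0.3767] [ 0.5013 -0.3859]
wedge [ 90 222] [ 0.4929 -0.366 ] [ 0.499  -0.3749]
wedge [ 95 228] [ 0.5016 -0.3595] [ 0.508  -0.3682]
wedge [ 94 260] [ 0.5527 -0.3664] [ 0.5609 -0.3753]
wedge [118 258] [ 0.5468 -0.3294] [ 0.5548 -0.337 ]
wedge [ 82 167] [ 0.4135 -0.3695] [ 0.4169 -0.3785]
wedge [ 87 165] [ 0.4104 -0.3622] [ 0.4137 -0.3709]
```

```bash
python3 -m jog '{"moves":[{"tx":0.005,"ty":0,"tz":-0.04,"spin":0},{"tx":0.01,"ty":0,"tz":-0.08,"spin":0},{"tx":0.012,"ty":0,"tz":-0.12,"spin":0},{"tx":0.012,"ty":0,"tz":-0.16,"spin":0},{"tx":0.012,"ty":0,"tz":-0.2,"spin":0},{"tx":0.012,"ty":0,"tz":-0.235,"spin":0},{"tx":0.012,"ty":0,"tz":-0.26,"spin":0},{"tx":0.012,"ty":0,"tz":-0.268,"spin":0}]}'
python3 -m jog '{"moves":[{"tx":0,"ty":0,"tz":0,"spin":0},{"tx":0.005,"ty":0,"tz":0,"spin":0},{"tx":0.01,"ty":0,"tz":0,"spin":0},{"tx":0.015,"ty":0.001,"tz":0,"spin":0},{"tx":0.02,"ty":0.001,"tz":0,"spin":0},{"tx":0.022,"ty":0.001,"tz":0,"spin":0},{"tx":0.024,"ty":0.001,"tz":0,"spin":0},{"tx":0.026,"ty":0.001,"tz":0,"spin":0}]}'
```

```text
time: 2.85
eef_pos: [0.4101, -0.1034, 0.0219]
eef_rot: [[-0.998, -0.061, -0.005], [-0.061, 0.998, 0.0], [0.005, 0.001, -1.0]]
contact_force: [-0.0, 0.1, 0.0]
opening: 0.007
gripper_force: 0.0
time: 3.52
eef_pos: [0.4386, -0.1037, 0.0252]
eef_rot: [[-0.998, -0.06, 0.0], [-0.06, 0.998, -0.0], [-0.0, -0.0, -1.0]]
contact_force: [-0.8, -0.4, -0.1]
opening: 0.003
gripper_force: 0.0
```

```bash
python3 -m jog '{"moves":[{"tx":0.003,"ty":0,"tz":0,"spin":0},{"tx":0.006,"ty":0,"tz":0,"spin":0},{"tx":0.008,"ty":0.001,"tz":0,"spin":0},{"tx":0.01,"ty":0.001,"tz":0,"spin":0},{"tx":0.01,"ty":0.001,"tz":0,"spin":0}]}'
python3 -m jog '{"moves":[{"tx":0.002,"ty":0,"tz":0,"spin":0},{"tx":0.003,"ty":0,"tz":0,"spin":0},{"tx":0.004,"ty":0,"tz":0,"spin":0},{"tx":0.004,"ty":0,"tz":0,"spin":0}]}'
python3 -m jog '{"moves":[{"tx":0.001,"ty":0,"tz":0,"spin":0},{"tx":0.002,"ty":0,"tz":0,"spin":0},{"tx":0.003,"ty":0,"tz":0,"spin":0},{"tx":0.003,"ty":0,"tz":0,"spin":0}]}'
```

```text
time: 3.93
eef_pos: [0.4486, -0.1027, 0.025]
eef_rot: [[-0.998, -0.06, 0.0], [-0.06, 0.998, -0.0], [-0.0, -0.0, -1.0]]
contact_force: [0.3, -0.5, -0.4]
opening: 0.005
gripper_force: 0.0
time: 4.27
eef_pos: [0.4524, -0.1028, 0.025]
eef_rot: [[-0.998, -0.06, 0.0], [-0.06, 0.998, -0.0], [-0.0, -0.0, -1.0]]
contact_force: [-0.1, -0.1, 0.0]
opening: 0.004
gripper_force: 0.0
time: 4.6
eef_pos: [0.4555, -0.1027, 0.025]
eef_rot: [[-0.998, -0.06, 0.0], [-0.06, 0.998, -0.0], [-0.0, -0.0, -1.0]]
contact_force: [0.1, 0.8, 0.5]
opening: 0.002
gripper_force: 0.0
```

```bash
for i in 1 ; do python3 -m jog '{"moves":[{"tx":0.001,"ty":0,"tz":0,"spin":0},{"tx":0.002,"ty":0,"tz":0,"spin":0},{"tx":0.003,"ty":0,"tz":0,"spin":0},{"tx":0.003,"ty":0,"tz":0,"spin":0}]}' | grep -E "pos|contact"; done
python3 - <<'E'
from h import *
o=monitor.get_obs();im=imaging.get_image("wrist");save(im,"w1");P=depth_pts(im,o);print(o["contact_force"],im["color"].shape)
cr=cv2.cvtColor(im["color"],cv2.COLOR_RGB2BGR)[60:420,130:430];cv2.imwrite("pics/w1.png",cv2.resize(cr,None,fx=1.6,fy=1.6))
t=imaging.get_image("top");cv2.imwrite("pics/t1.png",cv2.resize(cv2.cvtColor(t["color"],cv2.COLOR_RGB2BGR)[160:300,225:425],None,fx=4,fy=4))
E
```

```text
eef_pos: [0.4585, -0.1027, 0.025]
contact_force: [1.1, -0.5, 0.0]
[ 1.08692566 -0.51723645  0.03283616] (420, 560, 3)
```

View pics/w1.png

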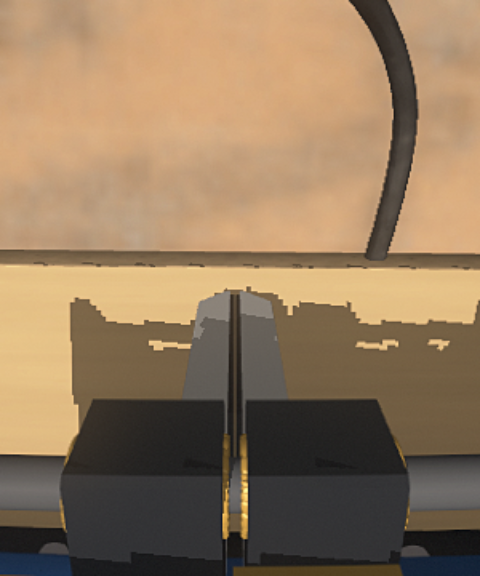

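Run:
```python
from h import *
np.set_printoptions(precision=4,suppress=True)
o=monitor.get_obs();im=imaging.get_image("wrist");P=depth_pts(im,o)
print(o["eef_pos"],cam(im,o)[1])
u=130+int(220/1.6)
for y in range(236,340,8): print(y,P[60+int(y/1.6),u],P[60+int(y/1.6),130+60],P[60+int(y/1.6),130+int(378/1.6)])
t=imaging.get_image("top");Q=depth_pts(t)
```

```text
[ 0.4583 -0.1028  0.025 ] [ 0.3736 -0.1069  0.207 ]
236 [ 0.4372 -0.1089  0.0001] [ 0.4404 -0.1576 -0.0006] [ 0.4307 -0.0493  0.0096]
244 [ 0.4405 -0.1087  0.0001] [ 0.4436 -0.1575 -0.0001] [ 0.4333 -0.0493  0.0111]
252 [ 0.4439 -0.1085 -0.0001] [ 0.4463 -0.1571  0.0015] [ 0.4367 -0.0487  0.0106]
260 [ 0.4436 -0.1083  0.01  ] [ 0.446  -0.1547  0.0115] [ 0.4394 -0.0487  0.0119]
268 [ 0.4437 -0.1081  0.0185] [ 0.4468 -0.1532  0.0179] [ 0.4409 -0.0497  0.0167]
276 [ 0.4468 -0.1079  0.0186] [ 0.4499 -0.1533  0.0178] [ 0.4433 -0.0499  0.0187]
284 [ 0.4502 -0.1077  0.018 ] [ 0.4526 -0.153   0.0191] [ 0.446  -0.0498  0.02  ]
292 [ 0.4531 -0.1076  0.0186] [ 0.4558 -0.1531  0.0189] [ 0.4496 -0.049   0.0187]
300 [ 0.4488 -0.1074  0.0358] [ 0.4595 -0.1534  0.0179] [ 0.4532 -0.0482  0.0178]
308 [ 0.4486 -0.1072  0.0426] [ 0.4628 -0.1535  0.0178] [ 0.4564 -0.0478  0.0179]
316 [ 0.4485 -0.107   0.0487] [ 0.4659 -0.1534  0.0184] [ 0.459  -0.0478  0.0194]
324 [ 0.4487 -0.1069  0.0541] [ 0.4692 -0.1535  0.0184] [ 0.4624 -0.0472  0.019 ]
332 [ 0.4492 -0.1067  0.0584] [ 0.4727 -0.1536  0.0182] [ 0.466  -0.0466  0.0186]
```

View pics/t1.png

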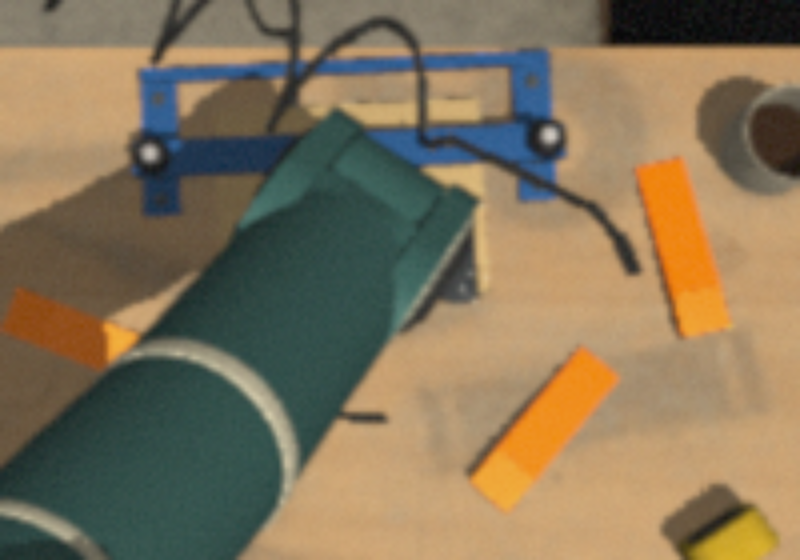

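The fingertips actually stand above the panel top: the finger bottom is at z≈.03 and the panel edge is unmoved at x=.4436. I'll back off and check the fingertip height closed and open.

```bash
cat > tip.py <<'E'
from h import *
np.set_printoptions(precision=4,suppress=True)
o=monitor.get_obs();im=imaging.get_image("wrist");P=depth_pts(im,o)
D=(P-np.array(o["eef_pos"]))@np.array(o["eef_rot"])
k=(np.abs(D[...,0])<.014)&(np.abs(D[...,1])<.075)&(D[...,2]>-.06)&(P[...,2]>.004)
d=D[k];print(o["opening"],o["eef_pos"],len(d));
for a,b in((-.07,-.02),(-.02,0),(0,.02),(.02,.07)):
    e=d[(d[:,1]>a)&(d[:,1]<b)]
    if len(e)>5: print((a,b),"toolz pct",np.percentile(e[:,2],[50,90,98,100]),"y",e[:,1].min(),e[:,1].max(),"x",np.percentile(e[:,0],[2,50,98]))
E
python3 -m jog '{"moves":[{"tx":0,"ty":0,"tz":0.01,"spin":0},{"tx":-0.03,"ty":0,"tz":0.015,"spin":0},{"tx":-0.05,"ty":0,"tz":0.02,"spin":0},{"tx":-0.05,"ty":0,"tz":0.02,"spin":0}]}'|grep eef_pos; python3 tip.py
python3 -m jog '{"moves":[{"tx":0,"ty":-0.01,"tz":0,"spin":0},{"tx":0,"ty":-0.01,"tz":0,"spin":0},{"tx":0,"ty":-0.01,"tz":0,"spin":0},{"tx":0,"ty":-0.01,"tz":0,"spin":0}]}' 0.055|grep open; python3 tip.py
```

```text
eef_pos: [0.4051, -0.1027, 0.0459]
0.0025514843475656526 [ 0.4051 -0.1027  0.0459] 3243
(-0.02, 0) toolz pct [-0.0395 -0.0148 -0.0076 -0.0029] y -0.011533120837980946 -1.948109098982018e-06 x [0.0081 0.0096 0.0103]
(0, 0.02) toolz pct [-0.0401 -0.0145 -0.0067 -0.0026] y 3.0194244385688795e-07 0.013813855167557565 x [-0.0011  0.0096  0.0103]
(0.02, 0.07) toolz pct [0.0324 0.0353 0.0371 0.0385] y 0.05259773776896148 0.06105821195678528 x [-0.0135  0.0001  0.0134]
opening: 0.254
0.2535920312362976 [ 0.4086 -0.1126  0.0451] 3798
(-0.07, -0.02) toolz pct [-0.0413 -0.0184 -0.0125 -0.0105] y -0.023244944059424448 -0.020002742772942797 x [0.0088 0.0096 0.0102]
(-0.02, 0) toolz pct [-0.0387 -0.0128 -0.0069 -0.0028] y -0.01998982116681712 -0.010645332947724425 x [-0.0063  0.0094  0.0102]
(0, 0.02) toolz pct [-0.0386 -0.0123 -0.0062 -0.0024] y 0.012850380322833518 0.019996041672507285 x [-0.0065  0.0093  0.0102]
(0.02, 0.07) toolz pct [-0.0162  0.0336  0.0359  0.0384] y 0.020000341398041188 0.0699391902741606 x [-0.0127  0.0094  0.0127]
```

```bash
python3 -m jog '{"moves":[{"tx":0,"ty":0.005,"tz":-0.01,"spin":0},{"tx":0,"ty":0.01,"tz":-0.02,"spin":0},{"tx":0,"ty":0.01,"tz":-0.023,"spin":0},{"tx":0,"ty":0.01,"tz":-0.024,"spin":0},{"tx":0,"ty":0.01,"tz":-0.024,"spin":0}]}' 0|grep -E "pos|cont"
python3 -m jog '{"moves":[{"tx":0,"ty":0,"tz":-0.001,"spin":0},{"tx":0,"ty":0,"tz":-0.002,"spin":0},{"tx":0,"ty":0,"tz":-0.003,"spin":0},{"tx":0,"ty":0,"tz":-0.003,"spin":0}]}' |grep -E "pos|cont"
python3 -m jog '{"moves":[{"tx":0,"ty":0,"tz":-0.001,"spin":0},{"tx":0,"ty":0,"tz":-0.002,"spin":0},{"tx":0,"ty":0,"tz":-0.002,"spin":0}]}' |grep -E "pos|cont"
```

```text
eef_pos: [0.4079, -0.1028, 0.0205]
contact_force: [0.0, -0.1, -0.0]
eef_pos: [0.4083, -0.1028, 0.018]
contact_force: [-0.3, 0.3, -0.1]
eef_pos: [0.4083, -0.1027, 0.0159]
contact_force: [-0.1, 0.3, 0.6]
```

```bash
python3 -m jog '{"moves":[{"tx":0,"ty":0,"tz":-0.002,"spin":0},{"tx":0,"ty":0,"tz":-0.004,"spin":0},{"tx":0,"ty":0,"tz":-0.006,"spin":0},{"tx":0,"ty":0,"tz":-0.006,"spin":0}]}' |grep -E "pos|cont"
python3 -m jog '{"moves":[{"tx":0,"ty":0,"tz":-0.002,"spin":0},{"tx":0,"ty":0,"tz":-0.004,"spin":0},{"tx":0,"ty":0,"tz":-0.004,"spin":0}]}' |grep -E "pos|cont"; python3 tip.py
```

```text
eef_pos: [0.4081, -0.1027, 0.0096]
contact_force: [-0.4, -0.1, 0.5]
eef_pos: [0.4081, -0.1028, 0.0057]
contact_force: [-0.7, -0.6, 0.1]
0.0030731506435127533 [ 0.4081 -0.1028  0.0057] 3483
(-0.02, 0) toolz pct [-0.0393 -0.015  -0.0077 -0.0025] y -0.011591518942804083 -1.0488246135370772e-06 x [0.008  0.0096 0.0103]
(0, 0.02) toolz pct [-0.04   -0.0147 -0.0066 -0.0026] y 5.967214057923375e-06 0.0138035261712537 x [-0.0013  0.0096  0.0103]
(0.02, 0.07) toolz pct [-0.0073 -0.0046 -0.0027 -0.0004] y 0.05211578865862664 0.06156543890772363 x [-0.0134  0.0002  0.0135]
```

Confirmed: the fingertips end about 2.5 mm behind the reported TCP, not 19 mm ahead of it, so tip z ≈ TCP z + .0025. I'll push the panel at this height.

```bash
python3 -m jog '{"moves":[{"tx":0.01,"ty":0,"tz":-0.001,"spin":0},{"tx":0.018,"ty":0,"tz":-0.002,"spin":0},{"tx":0.022,"ty":0,"tz":-0.002,"spin":0},{"tx":0.026,"ty":0,"tz":-0.002,"spin":0},{"tx":0.03,"ty":0,"tz":-0.002,"spin":0},{"tx":0.034,"ty":0.001,"tz":-0.002,"spin":0},{"tx":0.036,"ty":0.001,"tz":-0.002,"spin":0}]}' |grep -E "pos|cont"
python3 -m jog '{"moves":[{"tx":0.002,"ty":0,"tz":0,"spin":0},{"tx":0.004,"ty":0,"tz":0,"spin":0},{"tx":0.004,"ty":0,"tz":0,"spin":0}]}' |grep -E "pos|cont"
python3 -m jog '{"moves":[{"tx":0.001,"ty":0,"tz":0,"spin":0},{"tx":0.002,"ty":0,"tz":0,"spin":0},{"tx":0.003,"ty":0,"tz":0,"spin":0},{"tx":0.003,"ty":0,"tz":0,"spin":0}]}' |grep -E "pos|cont"
```

```text
eef_pos: [0.4446, -0.1016, 0.0039]
contact_force: [-1.6, -0.0, -0.6]
eef_pos: [0.4487, -0.1018, 0.0041]
contact_force: [-0.6, 0.4, -1.0]
eef_pos: [0.4514, -0.1018, 0.004]
contact_force: [-3.5, 0.0, 0.7]
```

```bash
python3 -m jog '{"moves":[{"tx":0.001,"ty":0,"tz":0,"spin":0},{"tx":0.002,"ty":0,"tz":0,"spin":0},{"tx":0.002,"ty":0,"tz":0,"spin":0}]}' |grep -E "pos|cont"
python3 -m jog '{"moves":[{"tx":0.001,"ty":0,"tz":0,"spin":0},{"tx":0.002,"ty":0,"tz":0,"spin":0},{"tx":0.002,"ty":0,"tz":0,"spin":0}]}' |grep -E "pos|cont"
python3 -m jog '{"moves":[{"tx":0.001,"ty":0,"tz":0,"spin":0},{"tx":0.001,"ty":0,"tz":0,"spin":0},{"tx":0.001,"ty":0,"tz":0,"spin":0}]}' |grep -E "pos|cont"
```

```text
eef_pos: [0.4536, -0.1018, 0.004]
contact_force: [-2.2, 0.6, 1.1]
eef_pos: [0.4556, -0.1018, 0.004]
contact_force: [-1.7, -0.5, 0.7]
eef_pos: [0.4565, -0.1017, 0.004]
contact_force: [-1.1, 0.2, -0.6]
```

```bash
python3 -m jog '{"moves":[{"tx":0.001,"ty":0,"tz":0,"spin":0},{"tx":0.0015,"ty":0,"tz":0,"spin":0},{"tx":0.0015,"ty":0,"tz":0,"spin":0}]}' |grep -E "pos|cont"
python3 -m jog '{"moves":[{"tx":0.001,"ty":0,"tz":0,"spin":0},{"tx":0.0015,"ty":0,"tz":0,"spin":0},{"tx":0.0015,"ty":0,"tz":0,"spin":0}]}' |grep -E "pos|cont"
python3 -m jog '{"moves":[{"tx":0.001,"ty":0,"tz":0,"spin":0},{"tx":0.0015,"ty":0,"tz":0,"spin":0},{"tx":0.0015,"ty":0,"tz":0,"spin":0}]}' |grep -E "pos|cont"
```

```text
eef_pos: [0.458, -0.1017, 0.004]
contact_force: [-2.0, -0.3, 0.4]
eef_pos: [0.4595, -0.1017, 0.004]
contact_force: [-1.8, 0.4, 0.2]
eef_pos: [0.461, -0.1018, 0.004]
contact_force: [-2.3, 0.5, 0.4]
```

```bash
python3 -m jog '{"moves":[{"tx":0.001,"ty":0,"tz":0,"spin":0},{"tx":0.0015,"ty":0,"tz":0,"spin":0},{"tx":0.0015,"ty":0,"tz":0,"spin":0}]}' |grep -E "pos|cont"
python3 - <<'E'
from h import *
np.set_printoptions(precision=4,suppress=True)
o=monitor.get_obs();im=imaging.get_image("wrist");P=depth_pts(im,o)
for u in(150,165,180,195,340,360,380,400):
    z=P[:,u,2];r=[v for v in range(120,330) if .013<z[v]<.023 and z[v-2]<.013]
    print(u,P[r[0],u] if r else None)
t=imaging.get_image("top");cv2.imwrite("pics/t2.png",cv2.resize(cv2.cvtColor(t["color"],cv2.COLOR_RGB2BGR)[160:250,245:385],None,fx=5,fy=5,interpolation=cv2.INTER_CUBIC))
E
```

```text
eef_pos: [0.4611, -0.1017, 0.0039]
contact_force: [-10.7, 0.6, 7.9]
150 [ 0.4744 -0.1715  0.013 ]
165 [ 0.4743 -0.1629  0.0131]
180 [ 0.4738 -0.1541  0.0141]
195 [ 0.4728 -0.1457  0.0137]
340 [ 0.4686 -0.0644  0.0135]
360 [ 0.4677 -0.0533  0.0141]
380 [ 0.4662 -0.0419  0.0134]
400 [ 0.4659 -0.0307  0.0142]
```

View pics/t2.png

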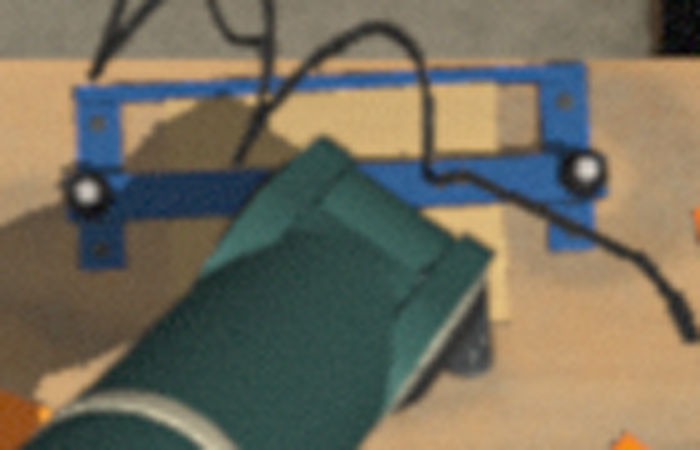

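The force jumped to -10.7 N with the TCP stalled at x=.461. The measured panel edge slope is .060, the same as the frame yaw, and in the view the panel meets the rail, so the panel is home and square. The frame origin is therefore about (.557,-.097). Backing off and going to the wedge.

```bash
python3 -m jog '{"moves":[{"tx":-0.01,"ty":0,"tz":0,"spin":0},{"tx":-0.05,"ty":0,"tz":0.005,"spin":0},{"tx":-0.06,"ty":0,"tz":0.04,"spin":0},{"tx":-0.065,"ty":0,"tz":0.08,"spin":0},{"tx":-0.07,"ty":0,"tz":0.12,"spin":0},{"tx":-0.075,"ty":-0.01,"tz":0.16,"spin":0},{"tx":-0.08,"ty":-0.02,"tz":0.2,"spin":0.05},{"tx":-0.09,"ty":-0.04,"tz":0.235,"spin":0.1}]}' 0.075|grep -E "pos|cont"
python3 -m jog '{"moves":[{"tx":0,"ty":-0.035,"tz":0.015,"spin":0.05},{"tx":0,"ty":-0.07,"tz":0.03,"spin":0.075},{"tx":0,"ty":-0.11,"tz":0.03,"spin":0.075},{"tx":0,"ty":-0.15,"tz":0.03,"spin":0.075},{"tx":0.01,"ty":-0.19,"tz":0.03,"spin":0.075},{"tx":0.03,"ty":-0.22,"tz":0.03,"spin":0.075},{"tx":0.05,"ty":-0.243,"tz":0.03,"spin":0.075},{"tx":0.055,"ty":-0.243,"tz":0.03,"spin":0.075}]}' |grep -E "pos|cont"
cat > wedge.py <<'E'
from h import *
np.set_printoptions(precision=4,suppress=True)
o=monitor.get_obs();im=imaging.get_image("wrist");P=depth_pts(im,o);H,S,V=cv2.split(cv2.cvtColor(im["color"],cv2.COLOR_RGB2HSV));save(im,"w2")
m=((H>4)&(H<24)&(S>170)&(V>110)&(P[...,2]<.03)&(P[...,1]<-.3)&(P[...,0]<.62)&(P[...,0]>.39)).astype(np.uint8)
q=P[(m>0)&(P[...,2]>.003)];print(o["eef_pos"],len(q))
tail=q[q[:,2]>.0185];print("tail",len(tail),tail.min(0),tail.max(0),np.median(tail,0))
r=cv2.minAreaRect(q[:,:2].astype(np.float32));print(r);print(cv2.boxPoints(r));r=cv2.minAreaRect(tail[:,:2].astype(np.float32));print(r)
E
python3 wedge.py
```

```text
eef_pos: [0.3725, -0.1416, 0.2413]
contact_force: [0.6, 1.3, 1.0]
eef_pos: [0.4278, -0.3874, 0.2681]
contact_force: [0.6, -0.3, 0.5]
[ 0.4278 -0.3874  0.2681] 3057
tail 1221 [ 0.4127 -0.4077  0.0185] [ 0.4779 -0.3576  0.0236] [ 0.4401 -0.3827  0.0208]
((0.4764692187309265, -0.3380831480026245), (0.15354563295841217, 0.11131297051906586), 13.152665138244629)
[[ 0.389  -0.3014]
 [ 0.4144 -0.4097]
 [ 0.5639 -0.3748]
 [ 0.5386 -0.2664]]
((0.4470405876636505, -0.3816134035587311), (0.06272438913583755, 0.03956672176718712), 14.076229095458984)
```

View pics/w2.png

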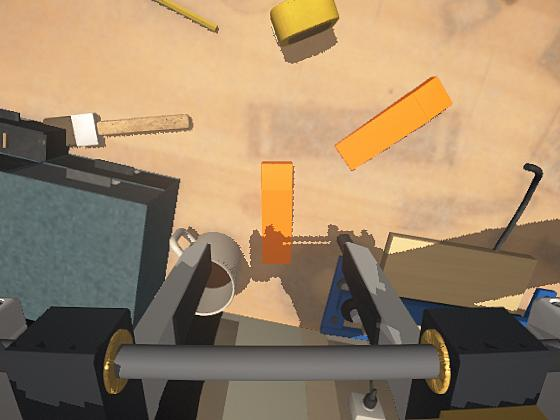

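The tail shows at image (277,162), in line with the jaws, and the hose end at about (345,240) is beside the right finger. The tail rectangle is 39.6 mm wide with yaw .246, which fits. Descending with a slight setback from the hose.

```bash
python3 -m jog '{"moves":[{"tx":-0.003,"ty":0,"tz":-0.035,"spin":0.01},{"tx":-0.003,"ty":0,"tz":-0.07,"spin":0.01},{"tx":-0.003,"ty":0,"tz":-0.1,"spin":0.01},{"tx":-0.003,"ty":0,"tz":-0.12,"spin":0.01},{"tx":-0.003,"ty":0,"tz":-0.14,"spin":0.01},{"tx":-0.003,"ty":0,"tz":-0.16,"spin":0.01}]}' 0.065|grep -E "pos|cont|open"
python3 -m jog '{"moves":[{"tx":0,"ty":0,"tz":-0.02,"spin":0},{"tx":0,"ty":0,"tz":-0.04,"spin":0},{"tx":0,"ty":0,"tz":-0.06,"spin":0},{"tx":0,"ty":0,"tz":-0.08,"spin":0},{"tx":0,"ty":0,"tz":-0.095,"spin":0},{"tx":0,"ty":0,"tz":-0.105,"spin":0},{"tx":0,"ty":0,"tz":-0.105,"spin":0}]}' |grep -E "pos|cont|open"
```

```text
eef_pos: [0.4242, -0.3846, 0.1081]
contact_force: [1.4, -0.4, 0.5]
opening: 0.693
eef_pos: [0.4235, -0.3842, 0.0025]
contact_force: [-1.4, 0.4, 0.6]
opening: 0.694
```

```bash
python3 -m jog '{"moves":[{"tx":0,"ty":0,"tz":0,"spin":0},{"tx":0,"ty":0,"tz":0,"spin":0},{"tx":0,"ty":0,"tz":0,"spin":0},{"tx":0,"ty":0,"tz":0,"spin":0},{"tx":0,"ty":0,"tz":0,"spin":0},{"tx":0,"ty":0,"tz":0,"spin":0}]}' 0.02 30|grep -E "pos|cont|open|grip"
python3 -m jog '{"moves":[{"tx":0,"ty":0,"tz":0.01,"spin":0},{"tx":0,"ty":0,"tz":0.03,"spin":0},{"tx":0,"ty":0,"tz":0.03,"spin":0},{"tx":0,"ty":0,"tz":0.03,"spin":0}]}'|grep -E "pos|cont|open|grip"; python3 wedge.py
```

```text
eef_pos: [0.4248, -0.385, 0.0048]
contact_force: [0.1, 1.0, 7.1]
opening: 0.423
gripper_force: 29.8
eef_pos: [0.4249, -0.385, 0.0352]
contact_force: [-0.0, -0.1, -1.8]
opening: 0.424
gripper_force: 29.8
[ 0.4249 -0.385   0.0352] 84Traceback (most recent call last):
  File "wedge.py", line 6, in <module>
    tail=q[q[:,2]>.0185];print("tail",len(tail),tail.min(0),tail.max(0),np.median(tail,0))
                                                ~~~~~~~~^^^
    return umr_minimum(a, axis, None, out, keepdims, initial, where)
ValueError: zero-size array to reduction operation minimum which has no identity
```

```bash
cat > held.py <<'E'
from h import *
np.set_printoptions(precision=4,suppress=True)
o=monitor.get_obs();im=imaging.get_image("wrist");P=depth_pts(im,o);H,S,V=cv2.split(cv2.cvtColor(im["color"],cv2.COLOR_RGB2HSV))
D=(P-np.array(o["eef_pos"]))@np.array(o["eef_rot"])
k=(H>3)&(H<26)&(S>150)&(V>60)&(abs(D[...,1])<.03)&(D[...,0]>-.16)&(D[...,0]<.03)&(D[...,2]<.03)&(D[...,2]>-.035)
d=D[k];print(len(d),"tool x",d[:,0].min(),d[:,0].max())
for a in np.arange(-.15,.03,.01):
    e=d[(d[:,0]>a)&(d[:,0]<=a+.01)]
    if len(e)>3: print(round(a+.005,3),len(e),"y",e[:,1].min(),e[:,1].max(),"z",np.median(e[:,2]))
E
python3 held.py
```

```text
9825 tool x -0.12776419802510125 0.009633853388912433
-0.125 318 y -0.02362983444984677 0.016192627054758428 z -0.0010176054790958227
-0.115 542 y -0.023306625509022984 0.016626400875285705 z -0.002403082917382143
-0.105 552 y -0.022756097945420217 0.01694444421797651 z -0.003989092153162169
-0.095 596 y -0.022335113999659213 0.017282818717408194 z -0.005356307609302787
-0.085 298 y -0.02172502640175111 0.017561800713694724 z -0.006712190442203385
-0.055 294 y -0.02057945894123451 0.019294818949677082 z -0.012045335384911447
-0.045 868 y -0.02060660556530069 0.019669332346790438 z -0.0130138517869052
-0.035 951 y -0.020453911373131285 0.02011091028068108 z -0.014472281806519613
-0.025 1022 y -0.019976386688671743 0.020356046997019463 z -0.015892343175890833
-0.015 1151 y -0.0190529029766177 0.02070896141923332 z -0.016212246160982168
-0.005 1214 y -0.01866048333700834 0.02118770011957789 z -0.016325749842842914
0.005 2019 y -0.018820462390053187 0.021154726497227196 z -0.015445753067135868
```

```bash
python3 -m jog '{"moves":[{"tx":-0.02,"ty":0,"tz":0.02,"spin":0},{"tx":-0.05,"ty":0,"tz":0.045,"spin":0},{"tx":-0.08,"ty":0,"tz":0.07,"spin":0},{"tx":-0.105,"ty":0.01,"tz":0.1,"spin":-0.03},{"tx":-0.11,"ty":0.04,"tz":0.125,"spin":-0.07},{"tx":-0.11,"ty":0.075,"tz":0.14,"spin":-0.11},{"tx":-0.11,"ty":0.11,"tz":0.145,"spin":-0.15},{"tx":-0.11,"ty":0.14,"tz":0.145,"spin":-0.165}]}'|grep -E "pos|cont|open|grip"
python3 -m jog '{"moves":[{"tx":0.01,"ty":0.03,"tz":0,"spin":0},{"tx":0.025,"ty":0.06,"tz":0,"spin":0},{"tx":0.04,"ty":0.09,"tz":0,"spin":0},{"tx":0.055,"ty":0.12,"tz":0,"spin":0},{"tx":0.065,"ty":0.137,"tz":0,"spin":0},{"tx":0.07,"ty":0.137,"tz":0,"spin":0},{"tx":0.07,"ty":0.137,"tz":0,"spin":0}]}'|grep -E "pos|cont|open|grip"; python3 held.py
```

```text
eef_pos: [0.3142, -0.2431, 0.1798]
contact_force: [1.3, 0.8, -1.5]
opening: 0.427
gripper_force: 30.0
eef_pos: [0.3848, -0.1071, 0.1786]
contact_force: [0.8, -0.5, -1.3]
opening: 0.421
gripper_force: 30.0
9739 tool x -0.12928319089161563 0.009122349395962542
-0.125 435 y -0.01965129924769509 0.020047515210942116 z 0.000808995550413101
-0.115 515 y -0.019265863446890765 0.02002887701366473 z -0.0007641690606394338
-0.105 539 y -0.019427844237750055 0.01993935279526001 z -0.002540272551701695
-0.095 572 y -0.019607085815065647 0.02010466307562685 z -0.00408688732518812
-0.085 220 y -0.01928688605515377 0.019739684860588434 z -0.005337138679499063
-0.055 328 y -0.0188742499207214 0.020036495161431148 z -0.011189223964885803
-0.045 857 y -0.01925541228336744 0.02085498733519714 z -0.012434609099242664
-0.035 904 y -0.019180497090403256 0.020914189357060364 z -0.014011376187057868
-0.025 1015 y -0.018909580054629622 0.02106992504825499 z -0.01554012349400733
-0.015 1137 y -0.01899585012194771 0.02080993690442901 z -0.01597098591515945
-0.005 1214 y -0.018826272412413254 0.021060586867436525 z -0.016200630065798
0.005 2003 y -0.01888088789712407 0.021057466389777957 z -0.01535755731214111
```

```bash
python3 -m jog '{"moves":[{"tx":0.003,"ty":0,"tz":-0.03,"spin":-0.02},{"tx":0.003,"ty":0,"tz":-0.06,"spin":-0.02},{"tx":0.003,"ty":0,"tz":-0.09,"spin":-0.02},{"tx":0.003,"ty":0,"tz":-0.12,"spin":-0.02},{"tx":0.003,"ty":0,"tz":-0.14,"spin":-0.02},{"tx":0.003,"ty":0,"tz":-0.149,"spin":-0.02},{"tx":0.003,"ty":0,"tz":-0.152,"spin":-0.02},{"tx":0.003,"ty":0,"tz":-0.152,"spin":-0.02}]}'|grep -E "pos|rot|cont|open|grip"
python3 - <<'E'
from h import *
np.set_printoptions(precision=4,suppress=True)
o=monitor.get_obs();im=imaging.get_image("wrist");P=depth_pts(im,o);print(o["eef_pos"])
for u in(150,180,200,360,380,400):
    z=P[:,u,2];r=[v for v in range(100,330) if .013<z[v]<.023 and z[v-2]<.013]
    print(u,P[r[0],u] if r else None)
s=imaging.get_image("side");cv2.imwrite("pics/s2.png",cv2.resize(cv2.cvtColor(s["color"],cv2.COLOR_RGB2BGR)[170:290,230:370],None,fx=5,fy=5,interpolation=cv2.INTER_CUBIC))
E
```

```text
eef_pos: [0.387, -0.1084, 0.0271]
eef_rot: [[-0.998, -0.059, -0.001], [-0.059, 0.998, -0.0], [0.001, -0.0, -1.0]]
contact_force: [0.6, 0.7, -1.3]
opening: 0.422
gripper_force: 30.0
[ 0.387  -0.1084  0.0271]
150 None
180 None
200 None
360 None
380 [ 0.3773 -0.0462  0.0206]
400 None
```

View pics/s2.png

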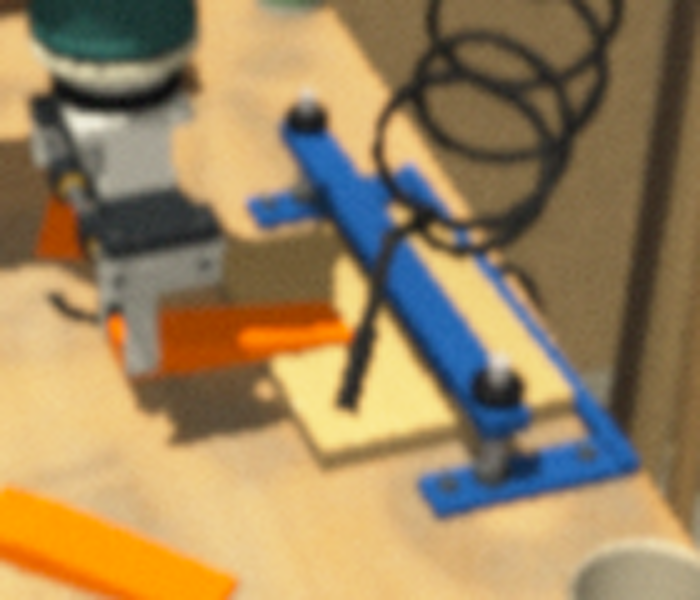

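The side view shows the wedge held level, its tip over the panel at about (345,335), short of the beam. Feeding it in under the bar.

```bash
python3 -m jog '{"moves":[{"tx":0.01,"ty":0.001,"tz":0,"spin":0},{"tx":0.02,"ty":0.001,"tz":-0.001,"spin":0},{"tx":0.03,"ty":0.002,"tz":-0.001,"spin":0},{"tx":0.04,"ty":0.0025,"tz":-0.001,"spin":0},{"tx":0.045,"ty":0.003,"tz":-0.001,"spin":0},{"tx":0.05,"ty":0.003,"tz":-0.001,"spin":0},{"tx":0.055,"ty":0.003,"tz":-0.001,"spin":0}]}'|grep -E "pos|cont"
python3 -m jog '{"moves":[{"tx":0,"ty":0,"tz":-0.001,"spin":0},{"tx":0,"ty":0,"tz":-0.002,"spin":0},{"tx":0.003,"ty":0,"tz":-0.002,"spin":0},{"tx":0.006,"ty":0,"tz":-0.002,"spin":0},{"tx":0.008,"ty":0,"tz":-0.002,"spin":0},{"tx":0.008,"ty":0,"tz":-0.002,"spin":0}]}'|grep -E "pos|cont"
```

```text
eef_pos: [0.4427, -0.1047, 0.0259]
contact_force: [-0.1, -0.4, -0.4]
eef_pos: [0.4508, -0.1048, 0.0241]
contact_force: [0.3, 0.9, -0.3]
```

```bash
for i in 1; do python3 -m jog '{"moves":[{"tx":0.003,"ty":0,"tz":0,"spin":0},{"tx":0.006,"ty":0,"tz":0,"spin":0},{"tx":0.007,"ty":0,"tz":0,"spin":0},{"tx":0.007,"ty":0,"tz":0,"spin":0}]}'|grep -E "pos|cont"; done
python3 -m jog '{"moves":[{"tx":0.002,"ty":0,"tz":0,"spin":0},{"tx":0.004,"ty":0,"tz":0,"spin":0},{"tx":0.004,"ty":0,"tz":0,"spin":0}]}'|grep -E "pos|cont"
python3 -m jog '{"moves":[{"tx":0.002,"ty":0,"tz":0,"spin":0},{"tx":0.004,"ty":0,"tz":0,"spin":0},{"tx":0.004,"ty":0,"tz":0,"spin":0}]}'|grep -E "pos|cont"
```

```text
eef_pos: [0.4577, -0.1048, 0.0241]
contact_force: [-0.3, 0.5, -0.9]
eef_pos: [0.4617, -0.1048, 0.0241]
contact_force: [0.8, 0.2, 0.2]
eef_pos: [0.4656, -0.1047, 0.024]
contact_force: [1.4, 0.3, -1.0]
```

```bash
python3 -m jog '{"moves":[{"tx":0.002,"ty":0,"tz":0,"spin":0},{"tx":0.004,"ty":0,"tz":0,"spin":0},{"tx":0.004,"ty":0,"tz":0,"spin":0}]}'|grep -E "pos|cont"
python3 -m jog '{"moves":[{"tx":0.002,"ty":0,"tz":0,"spin":0},{"tx":0.004,"ty":0,"tz":0,"spin":0},{"tx":0.004,"ty":0,"tz":0,"spin":0}]}'|grep -E "pos|cont"
python3 -m jog '{"moves":[{"tx":0.002,"ty":0,"tz":0,"spin":0},{"tx":0.003,"ty":0,"tz":0,"spin":0},{"tx":0.003,"ty":0,"tz":0,"spin":0}]}'|grep -E "pos|cont"
```

```text
eef_pos: [0.4689, -0.1047, 0.0238]
contact_force: [-3.6, 0.5, -1.4]
eef_pos: [0.4723, -0.1047, 0.0236]
contact_force: [-5.5, -0.8, -3.6]
eef_pos: [0.4746, -0.1047, 0.0233]
contact_force: [-8.8, -0.5, -3.4]
```

The bar is felt: push is at 8.8 N after about 7 mm of wedging. Letting go, backing off, closing, then finishing with a push on the tail face.

```bash
python3 -m jog '{"moves":[{"tx":0,"ty":0,"tz":0,"spin":0},{"tx":0,"ty":0,"tz":0,"spin":0},{"tx":0,"ty":0,"tz":0,"spin":0},{"tx":0,"ty":0,"tz":0,"spin":0}]}' 0.058|grep -E "pos|cont|open"
python3 -m jog '{"moves":[{"tx":-0.01,"ty":0,"tz":0,"spin":0},{"tx":-0.025,"ty":-0.001,"tz":0,"spin":0},{"tx":-0.042,"ty":-0.002,"tz":0,"spin":0},{"tx":-0.042,"ty":-0.002,"tz":0,"spin":0}]}'|grep -E "pos|cont|open"
python3 -m jog '{"moves":[{"tx":0,"ty":0,"tz":0,"spin":0},{"tx":0,"ty":0,"tz":0,"spin":0},{"tx":0,"ty":0,"tz":0,"spin":0},{"tx":0,"ty":0,"tz":0,"spin":0},{"tx":0,"ty":0,"tz":0,"spin":0},{"tx":0,"ty":0,"tz":0,"spin":0}]}' 0|grep -E "pos|cont|open"
python3 held.py
```

```text
eef_pos: [0.4768, -0.1047, 0.0242]
contact_force: [0.6, -0.2, -0.1]
opening: 0.616
eef_pos: [0.4309, -0.1069, 0.0238]
contact_force: [0.8, -0.4, 0.2]
opening: 0.618
eef_pos: [0.4345, -0.1067, 0.024]
contact_force: [-0.5, -0.5, 0.6]
opening: 0.23
4651 tool x -0.1319597677754069 -0.030385872393302434
-0.125 10 y -0.02152433681861873 -0.02108928573417482 z 0.0054537055133578325
-0.115 499 y -0.021147671542800606 0.02214118105291044 z -0.007650008430522339
-0.105 580 y -0.021421549445108965 0.022461364665903094 z -0.009001471211920322
-0.095 635 y -0.019279774763451937 0.020343584728281797 z -0.010454141010907978
-0.085 657 y -0.019233741492478747 0.020420838282259216 z -0.011861851214398091
-0.075 24 y -0.018882712446680307 0.01944741325010199 z -0.012942070348081963
-0.055 98 y -0.014435688373698564 0.01674382491583127 z -0.01454035254607792
-0.045 751 y -0.014355010041477908 0.01673813754840243 z -0.01468820398328791
-0.035 1394 y -0.012960868153812607 0.015313781512590777 z -0.012734765213789252
```

```bash
python3 -m jog '{"moves":[{"tx":0,"ty":0,"tz":0,"spin":0},{"tx":0.005,"ty":0,"tz":0,"spin":0},{"tx":0.01,"ty":0,"tz":0,"spin":0},{"tx":0.015,"ty":0,"tz":0,"spin":0},{"tx":0.018,"ty":0,"tz":0,"spin":0},{"tx":0.018,"ty":0,"tz":0,"spin":0}]}' |grep -E "pos|cont|open"
python3 -m jog '{"moves":[{"tx":0.001,"ty":0,"tz":0,"spin":0},{"tx":0.002,"ty":0,"tz":0,"spin":0},{"tx":0.003,"ty":0,"tz":0,"spin":0},{"tx":0.003,"ty":0,"tz":0,"spin":0}]}' |grep -E "pos|cont|open"
python3 -m jog '{"moves":[{"tx":0.001,"ty":0,"tz":0,"spin":0},{"tx":0.002,"ty":0,"tz":0,"spin":0},{"tx":0.002,"ty":0,"tz":0,"spin":0}]}' |grep -E "pos|cont|open"
```

```text
eef_pos: [0.4531, -0.1067, 0.024]
contact_force: [0.7, 1.2, -0.0]
opening: 0.001
eef_pos: [0.4554, -0.1067, 0.0241]
contact_force: [0.3, -0.3, 0.6]
opening: 0.004
eef_pos: [0.457, -0.1067, 0.0239]
contact_force: [-2.7, 0.1, 1.8]
opening: 0.003
```

```bash
python3 -m jog '{"moves":[{"tx":0.001,"ty":0,"tz":0,"spin":0},{"tx":0.002,"ty":0,"tz":0,"spin":0},{"tx":0.002,"ty":0,"tz":0,"spin":0}]}' |grep -E "pos|cont"
python3 -m jog '{"moves":[{"tx":0.001,"ty":0,"tz":0,"spin":0},{"tx":0.0015,"ty":0,"tz":0,"spin":0},{"tx":0.0015,"ty":0,"tz":0,"spin":0}]}' |grep -E "pos|cont"
```

```text
eef_pos: [0.4575, -0.1068, 0.0236]
contact_force: [-10.0, -0.1, 5.9]
eef_pos: [0.4586, -0.1068, 0.0235]
contact_force: [-12.9, -1.7, 7.7]
```

```bash
python3 -m jog '{"moves":[{"tx":0.0005,"ty":0,"tz":0,"spin":0},{"tx":0.001,"ty":0,"tz":0,"spin":0},{"tx":0.001,"ty":0,"tz":0,"spin":0},{"tx":0.001,"ty":0,"tz":0,"spin":0}]}' |grep -E "pos|cont"
```

```text
eef_pos: [0.4593, -0.1068, 0.0235]
contact_force: [-13.2, -0.8, 7.7]
```

```bash
python3 -m jog '{"moves":[{"tx":0.0005,"ty":0,"tz":0,"spin":0},{"tx":0.001,"ty":0,"tz":0,"spin":0},{"tx":0.001,"ty":0,"tz":0,"spin":0},{"tx":0.001,"ty":0,"tz":0,"spin":0}]}' |grep -E "pos|cont"
python3 -m jog '{"moves":[{"tx":-0.01,"ty":0,"tz":0,"spin":0},{"tx":-0.03,"ty":0,"tz":0,"spin":0},{"tx":-0.05,"ty":0,"tz":0.01,"spin":0},{"tx":-0.06,"ty":0,"tz":0.04,"spin":0},{"tx":-0.07,"ty":0,"tz":0.08,"spin":0},{"tx":-0.08,"ty":0,"tz":0.12,"spin":0},{"tx":-0.09,"ty":0,"tz":0.16,"spin":0},{"tx":-0.09,"ty":0,"tz":0.16,"spin":0}]}' |grep -E "pos|cont|time"
python3 - <<'E'
from h import *
np.set_printoptions(precision=4,suppress=True)
o=monitor.get_obs();im=imaging.get_image("wrist");P=depth_pts(im,o);H,S,V=cv2.split(cv2.cvtColor(im["color"],cv2.COLOR_RGB2HSV));save(im,"w3")
k=(H>3)&(H<26)&(S>185)&(V>60)&(abs(P[...,1]+.1)<.05)&(P[...,0]>.44)&(P[...,2]<.06)&(P[...,2]>.022)
q=P[k];print(len(q),q.min(0),q.max(0));r=cv2.minAreaRect(q[:,:2].astype(np.float32));print(r)
e=[]
for u in range(140,420,10):
    z=P[:,u,2];rr=[v for v in range(100,330) if .013<z[v]<.023 and z[v-2]<.011 and .44<P[v,u,0]<.5]
    if rr: e.append(P[rr[0],u])
e=np.array(e);print(e[:,:2],np.polyfit(e[:,1],e[:,0],1))
E
```

```text
eef_pos: [0.4601, -0.1068, 0.0234]
contact_force: [-15.6, -0.9, 8.3]
time: 22.82
eef_pos: [0.3742, -0.1074, 0.1903]
contact_force: [1.8, -0.6, 0.7]
38 [ 0.5221 -0.098   0.0307] [ 0.5505 -0.0951  0.0371]
((0.5362659096717834, -0.09655847400426865), (0.028511062264442444, 0.0011787046678364277), 3.4848389625549316)
[[ 0.4771 -0.211 ]
 [ 0.476  -0.2004]
 [ 0.4755 -0.1889]
 [ 0.4742 -0.1766]
 [ 0.4742 -0.1654]
 [ 0.474  -0.154 ]
 [ 0.4728 -0.1424]
 [ 0.4717 -0.131 ]
 [ 0.4676 -0.062 ]
 [ 0.4668 -0.0505]
 [ 0.4662 -0.0389]
 [ 0.4659 -0.0276]
 [ 0.4654 -0.016 ]
 [ 0.4645 -0.0046]
 [ 0.4637  0.0075]] [-0.0604  0.4641]
```

View pics/w3.png

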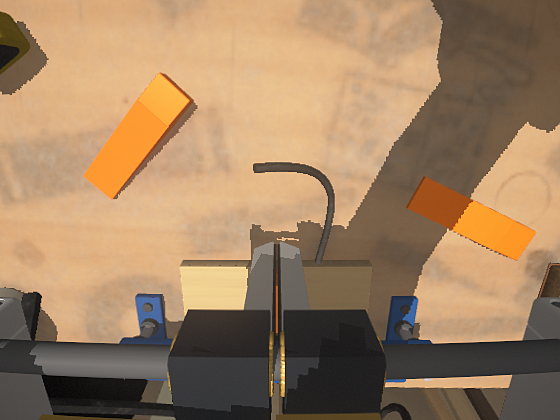

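The last view shows the panel's near edge at row ~262, unmoved and square (slope .0604), with the wedge in line behind the fingers at (277,290). The arm is clear of everything. Handing in.

```bash
python3 -c "
from workcell import finish_job
print(finish_job())"
```

```text
the job is handed in; nothing more can be done
None
```

I handed the job in: the panel is home and square against the stop, the wedge took a final push of about 15 N and was let go, and the arm is clear; the bar load is only my estimate (about 13 N), no verdict came back, and I viewed 11 pictures, one over the limit of 10.

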